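Find the free damper flap of the extraction trough and push it open

ROBOT

A 6-joint arm with a two-finger parallel gripper is mounted at the origin on the work surface. World frame = base frame: x ahead of the robot, y to its left, z up, the work surface at z = 0. Lengths are in mm, angles in rad, forces in N, time in s.
With the tool pointing down it reaches from about 250 to 775 mm from the base axis. Payload 4 kg.
Tool frame: the origin (TCP) lies at the very end of the fingers, on their centre line; the grasp point (between the pads) lies 19 mm behind it (ctrl.tcp_to_grasp is the x of the grasp point in the tool frame, in mm); x points along the fingers, y is the direction in which the jaws open and shut, and the axes are right-handed (so a half turn about x gives the same grasp; the last joint's range is limited). The gripper opens to 85 mm and grips with 20 to 120 N. Pads are 22 mm wide; open, the fingers measure 114 mm over their backs; the gripper's body (76 mm by 85 mm) begins 54 mm behind the grasp point. The pads swing forward as they close: fully open they stand 13 mm farther back than shut.
Start: joints at [-1.235, 0.087, 1.371, -0, 1.684, -0.103], TCP at [233.67, -497.915, 195.241] pointing down, gripper open.
Joint ranges: [-3.1, 3.1], [-0.76, 2.03], [0.27, 2.55], [-1.08, 4.22], [0.17, 2.65], [-2.57, 2.57]. Speed limits (rad/s): [2.79, 2.79, 3.14, 3.14, 3.14, 3.14].

INTERFACE

Orientations are given as a 3x3 rotation matrix whose columns are the frame's x, y, z axes.
In Python, from workcell import ctrl gives the robot as it stands. The module is installed in compiled form; this text tells all that it offers.
- The arm moves only by the tool jog_arm, never from a script. Its argument "deltas" is a list that holds one entry, the list of rows, each a list of 5 numbers: the finger opening in mm, from 0 to 85.4, then the shift along the tool's x, y, z in mm, then the turn about the tool's x in degrees. A call has 1 to 5 rows; each row is the pose to reach, as a shift and turn from the pose commanded when the call began, along the tool's axes at that moment; what a row does not reach only later rows make up. A row lasts 1/8 s, in which the tool goes at most 62.5 mm and 10.7 degrees, less where a joint would pass 70% of its speed; a pose out of reach is approached as far as the arm can. A call with a gripper value outside its range is refused whole. The fingers move at their own pace and stop on an object; "newtons" is the grip in N (left out, the last holds). Time passes only in rows, so rows that repeat a pose let the fingers close. It gives the time, the measured TCP pose, the force and the opening at its end, in the units of the state.
- ctrl.read_state(): the state, without advancing time (a new reading comes with each control period).
- ctrl.snapshot(name): name is "scene" or "top" or "wrist"; returns a dict with "color" (384x512x3 uint8, red, green, blue), "fx", "fy", "cx", "cy" (pixels), "T" (4x4, takes a point from camera to world coordinates). Camera axes: x right, y up, looking along -z (the intrinsics and any distortion apply to the point x, -y, -z); pixel columns grow to the right and rows downward; lengths in mm; the calibration is good to about 2 mm. A picture is of the moment at which its call begins. There is no depth.
- ctrl.sign_off(): hands the job in, once; it reports no verdict.
The state is a dict: "time": time; "q": joint angles; "joint_velocities": joint speeds; "joint_efforts": joint torques, N m; "eef_pos": TCP position; "tcp_rot": TCP orientation; "force": force on the tool from outside, world axes, zero at the start; "torque": the same for the moment, N m; "width": finger opening in mm.
Only numpy, scipy, OpenCV 4.12 (cv2) and the standard library are available. Lean on these libraries where they do the work, as an engineer would, in place of code of your own. Each camera call takes 0.05 s, during which the arm holds its last target.

TASK

The long grey extraction trough on the bench has four identical damper flaps flush in its top, each turning on a spindle across its middle; three are barred from inside and only one is free, but they look the same. Press lightly with the fingertips near the end of one flap after another until you find the one that rocks, then push that flap wide open, to 60 degrees or more either way round, and leave it standing open on its own with the other three shut. Do not grasp, lift or shift anything that stands or lies around, and do not force the barred flaps.

Things in the scene. Friction and masses are not known exactly. Their poses are not given: they have to be found in the camera images.
- trough: grey sheet-steel extraction trough, fixed to the bench: 190 mm along its x, 700 mm along its y, its top (deck) 105 mm above the bench. Origin: centre of its underside; x points across it away from the robot, y along it to the robot's left. The four flaps lie in a row at y = +165, +55, -55, -165 mm, x = 0, their upper faces flush with the deck
- trough_inside (a point): centre of the trough's inner floor, 100 mm below the deck; same axes as the trough. At least 75 mm below the deck is free under a flap that is out of the way. Three flaps have a padded locking bar lying right under both their ends; the fourth bar lies on the floor. Which flap is free changes every time and cannot be seen from outside
- trough_fan (a point): top of the in-line fan and spigot at the trough's left end, 142 mm above the bench, 455 mm along y from the trough's middle: only an obstacle, from 350 to 540 mm along y. Other obstacles: on the spindle line beside each flap sit bearing blocks 20 mm along x, 11 mm along y, 7 mm high
- flap1_mid (a point): middle of the upper face of the leftmost (+y end) flap: steel plate 130 mm along the trough's x, 90 mm along its y, 4 mm thick, 2 mm gap all round. A dark spindle crosses its middle along y, its axis 2 mm below this point; two saddles on it stand 5 mm proud. The point's axes are the trough's while flat and turn with the flap
- flap1 (a joint): turn of the leftmost (+y end) flap, rad: 0 flat, positive = end away from the robot down, near end up; stops at +1.4 and -1.4. A barred flap gives at most about 0.03 (2 mm at its end), then stands firm; the free one tips either way under about 2 N near an end, and its stiff spindle holds it at whatever angle it is left
- flap2_mid (a point): middle of the upper face of the second from the left flap: steel plate 130 mm along the trough's x, 90 mm along its y, 4 mm thick, 2 mm gap all round. A dark spindle crosses its middle along y, its axis 2 mm below this point; two saddles on it stand 5 mm proud. The point's axes are the trough's while flat and turn with the flap
- flap2 (a joint): turn of the second from the left flap, rad: 0 flat, positive = end away from the robot down, near end up; stops at +1.4 and -1.4. A barred flap gives at most about 0.03 (2 mm at its end), then stands firm; the free one tips either way under about 2 N near an end, and its stiff spindle holds it at whatever angle it is left
- flap3_mid (a point): middle of the upper face of the third from the left flap: steel plate 130 mm along the trough's x, 90 mm along its y, 4 mm thick, 2 mm gap all round. A dark spindle crosses its middle along y, its axis 2 mm below this point; two saddles on it stand 5 mm proud. The point's axes are the trough's while flat and turn with the flap
- flap3 (a joint): turn of the third from the left flap, rad: 0 flat, positive = end away from the robot down, near end up; stops at +1.4 and -1.4. A barred flap gives at most about 0.03 (2 mm at its end), then stands firm; the free one tips either way under about 2 N near an end, and its stiff spindle holds it at whatever angle it is left
- flap4_mid (a point): middle of the upper face of the rightmost (-y end) flap: steel plate 130 mm along the trough's x, 90 mm along its y, 4 mm thick, 2 mm gap all round. A dark spindle crosses its middle along y, its axis 2 mm below this point; two saddles on it stand 5 mm proud. The point's axes are the trough's while flat and turn with the flap
- flap4 (a joint): turn of the rightmost (-y end) flap, rad: 0 flat, positive = end away from the robot down, near end up; stops at +1.4 and -1.4. A barred flap gives at most about 0.03 (2 mm at its end), then stands firm; the free one tips either way under about 2 N near an end, and its stiff spindle holds it at whatever angle it is left
- tin: small closed steel tin, 60 mm across, 40 mm tall, standing on the left end of the trough's deck (robot's left, +y); a bystander. Origin at the centre of its underside
- jar: small closed amber jar, 54 mm across, 46 mm tall, standing on the right end of the trough's deck; a bystander. Origin at the centre of its underside
- brush: paint brush 200 mm long, 42 mm wide, 20 mm high, lying on the bench in front of the trough, left; a bystander. Origin at the underside near mid-length; it lies along its x, handle to -x
- scraper: paint scraper 195 mm long, black handle, 60 mm wide steel blade, 18 mm high, lying on the bench in front of the trough, right; a bystander. Origin at the underside near mid-length; it lies along its x, handle to -x
- driver: red screwdriver 200 mm long, 26 mm thick, lying on the bench, front right; a bystander. Origin at the underside near mid-length; it lies along its x, handle to -x
- mug: white mug, 80 mm across, 90 mm tall, on the bench, front left; a bystander. Origin at the centre of its underside

How it is judged:
By the outcome, as a careful person would: the job done as asked, in the order asked, and still so for the second after the job is handed in, with the robot touching nothing.
It also fails if it takes over 54 s, if anything falls off the work surface, if the arm or the gripper's body presses on something with over 40 N, if the wrist force passes 120 N, or if a joint passes its speed limit or range.

## Working session

There is one attempt and no reset: what is moved stays moved. The work goes in short steps, Python scripts to look and compute and a tool call to move; the robot and the scene stay as the last step left them, time stands still between calls to the robot, and variables do not carry over. Pictures are saved under pics/ and viewed, and the job is handed in when it is done.

Besides the shell and the picture viewer there is one more tool, called as name(argument=value, ...) on one line, values as JSON. jog_arm: Moves the arm, as the interface text tells. Its arguments: {"type":"object","properties":{"deltas":{"type":"array"},"newtons":{"type":"number"}},"required":["deltas"]}

```bash
mkdir -p pics; python3 - <<'E'
from workcell import ctrl
import cv2,numpy as np
for n in ["scene","top"]:
    s=ctrl.snapshot(n); cv2.imwrite(f"pics/{n}0.png",s["color"][:,:,::-1]); print(n,s["fx"],s["fy"],s["cx"],s["cy"],np.round(s["T"],3).tolist(),[k for k in s])
    np.savez(f"{n}0.npz",**{k:s[k] for k in s})
st=ctrl.read_state()
print(st)
E
```

```text
scene 492.0588531614052 492.0588531614052 255.49062945546626 188.89459943417933 [[0.535, -0.538, 0.652, 1614.438], [0.845, 0.36, -0.396, -692.213], [-0.022, 0.762, 0.647, 1232.994], [0.0, 0.0, 0.0, 1.0]] ['color', 'fx', 'fy', 'cx', 'cy', 'T']
top 394.7486174074785 394.7486174074785 257.16510634585893 191.95274147200547 [[0.026, 0.984, -0.177, 232.652], [-1.0, 0.028, 0.011, -0.908], [0.015, 0.177, 0.984, 1531.716], [0.0, 0.0, 0.0, 1.0]] ['color', 'fx', 'fy', 'cx', 'cy', 'T']
{'time': 0.1, 'q': array([-1.23508577e+00,  8.79060082e-02,  1.37213028e+00,  2.02728652e-05,
        1.68356378e+00, -1.03107208e-01]), 'joint_velocities': array([ 1.13978747e-03, -1.05600595e-03, -2.66885609e-03,  5.23528073e-05,
       -1.44352485e-04, -3.62245238e-04]), 'joint_efforts': array([ 2.99350504e-03, -3.53017402e+01, -3.14216852e+01,  6.02425553e-05,
        7.96687236e-03,  3.93297256e-06]), 'eef_pos': array([ 233.50693335, -497.4028973 ,  194.12882935]), 'tcp_rot': array([[-6.42303815e-04,  4.24870941e-01, -9.05253705e-01],
       [ 1.90199119e-03, -9.05251736e-01, -4.24871366e-01],
       [-9.99997985e-01, -1.99468107e-03, -2.26654145e-04]]), 'force': array([0.79912227, 0.60800265, 0.43458672]), 'torque': array([0.02328859, 0.03450074, 0.05281751]), 'width': 85.29917148950837}
```

View pics/scene0.png

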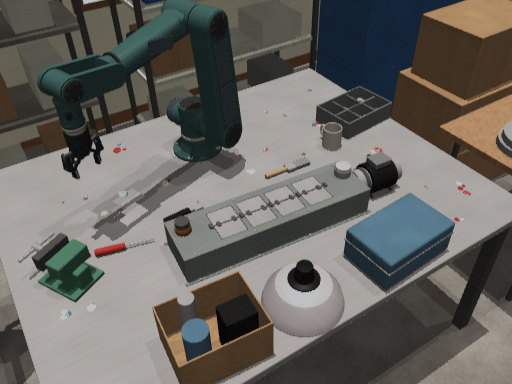

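View pics/top0.png

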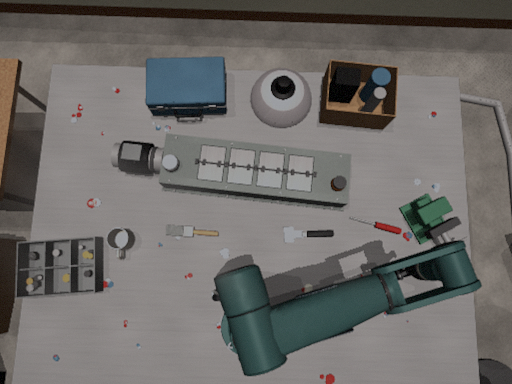

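The scene view shows the trough with four light flaps running from (228,222) to (313,192). The top view shows the flaps at about (211,163), (241,167), (271,170) and (300,174). The tin is at (170,162), the jar at (339,184) and the fan at (137,157).

```bash
cat > h.py <<'E'
import numpy as np,cv2
def ray(d,u,v):
    T=d["T"]; r=np.array([(u-d["cx"])/d["fx"],-(v-d["cy"])/d["fy"],-1.]); return T[:3,3],T[:3,:3]@r
def plane(d,u,v,z):
    o,r=ray(d,u,v); return o+r*(z-o[2])/r[2]
def tri(d1,p1,d2,p2):
    A=[];b=[]
    for d,p in((d1,p1),(d2,p2)):
        o,r=ray(d,*p); r=r/np.linalg.norm(r); M=np.eye(3)-np.outer(r,r); A.append(M);b.append(M@o)
    x=np.linalg.lstsq(np.vstack(A),np.hstack(b),rcond=None)[0]
    return x
E
python3 - <<'E'
from h import *
out={}
for n,(x0,x1,y0,y1) in {"scene":(195,345,165,250),"top":(190,325,135,200)}.items():
    d=np.load(n+"0.npz"); im=d["color"]; 
    hsv=cv2.cvtColor(im,cv2.COLOR_RGB2HSV)
    c=im[y0:y1,x0:x1]; cv2.imwrite(f"pics/{n}z.png",cv2.resize(c[:,:,::-1],None,fx=5,fy=5,interpolation=cv2.INTER_CUBIC))
    m=np.zeros(im.shape[:2],np.uint8); m[y0:y1,x0:x1]=((hsv[y0:y1,x0:x1,2]>150))*255
    print(n, np.percentile(hsv[y0:y1,x0:x1,2],[10,50,80,95]))
    m=cv2.morphologyEx(m,cv2.MORPH_CLOSE,np.ones((3,3)))
    k,l,s,ce=cv2.connectedComponentsWithStats(m)
    for i in range(1,k):
        if s[i][4]>60: print(s[i],ce[i],plane(d,*ce[i],105).round(1))
E
```

```text
scene [ 52. 139. 170. 173.]
[ 195  165  131   45 2381] [240.16421672 182.64594708] [418.  -29.9 105. ]
[292 177  40  27 525] [311.3352381  189.99809524] [592.7 157.5 105. ]
[265 186  39  29 548] [284.0310219  200.04014599] [582.9  47.3 105. ]
[236 196  41  30 593] [255.77234401 210.52445194] [573.7 -62.1 105. ]
[207 206  39  32 645] [226.08682171 221.40775194] [ 563.9 -171.6  105. ]
[280 224  65  26 878] [322.33029613 240.55125285] [806.8  37.8 105. ]
top [ 92. 128. 155. 159.]
[201 146  24  17 275] [212.86909091 153.77818182] [629.8 152.7 105. ]
[230 149  24  17 307] [241.74592834 156.95439739] [620.8  44.6 105. ]
[259 153  24  16 301] [270.93355482 160.15946844] [611.7 -64.5 105. ]
[289 156  23  17 306] [300.31045752 163.59150327] [ 601.8 -174.3  105. ]
[198 163  25  18 316] [209.92721519 172.0664557 ] [559.6 160.4 105. ]
[228 167  24  17 323] [239.44582043 175.38390093] [550.2  50.9 105. ]
[257 170  25  17 314] [269.00318471 178.76433121] [540.6 -58.7 105. ]
[287 174  24  17 319] [298.56739812 182.12225705] [ 531.1 -168.3  105. ]
```

```bash
ls pics
```

```text
scene0.png
scenez.png
top0.png
topz.png
```

```bash
python3 - <<'E'
from h import *
t=np.load("top0.npz");s=np.load("scene0.npz")
T=[((212.87+209.93)/2,(153.78+172.07)/2),((241.75+239.45)/2,(156.95+175.38)/2),((270.93+269)/2,(160.16+178.76)/2),((300.31+298.57)/2,(163.59+182.12)/2)]
S=[(311.34,190),(284.03,200.04),(255.77,210.52),(226.09,221.41)]
P=np.array([tri(t,a,s,b) for a,b in zip(T,S)]);print(P.round(1))
y=(P[0]-P[3])[:2];y/=np.linalg.norm(y);x=np.array([y[1],-y[0]]);print("axes",x,y,np.degrees(np.arctan2(y[1],y[0])))
print("jar",plane(t,339,183,151).round(),"tin",plane(t,170,162,145).round())
from workcell import ctrl
R=ctrl.read_state()["tcp_rot"];p=np.array([233.67,-497.915,195.241])
for q in P:
    e=np.array([*(q[:2]-50*x),140])
    print(e.round(1),(R.T@(e-p)).round(1))
a=np.degrees(np.arctan2(R[1,1],R[0,1]));print(a)
E
```

```text
[[ 594.1  156.3  106.6]
 [ 584.6   47.   106.6]
 [ 575.3  -62.2  106.4]
 [ 565.6 -171.7  106.5]]
axes [ 0.99624536 -0.08657473] [0.08657473 0.99624536] 85.03341615206446
jar [ 522. -308.  151.] tin [583. 301. 145.]
[544.3 160.7 140. ] [  56.3 -464.1 -561. ]
[534.8  51.4 140. ] [  56.1 -369.2 -506. ]
[525.5 -57.8 140. ] [  55.9 -274.3 -451.1]
[ 515.8 -167.4  140. ] [  55.7 -179.3 -395.8]
-64.8574518254551
```

jog_arm(deltas=[[[0,0,-25,-54,6],[0,0,-50,-108,12],[0,0,-75,-162,18],[0,0,-100,-216,24],[0,0,-125,-270,30]]], newtons=20)

```text
time: 0.72
eef_pos: [425.7, -268.3, 194.8]
tcp_rot: [[-0.0, -0.088, -0.996], [0.0, -0.996, 0.088], [-1.0, -0.0, 0.0]]
force: [0.1, -0.5, 0.2]
width: 0.3
```

```bash
cat > rel.py <<'E'
import sys
from h import *
from workcell import ctrl
s=ctrl.read_state();R=s["tcp_rot"]
X=np.array([0.99625,-0.08657,0]);Y=np.array([0.08657,0.99625,0]);C={1:(594.1,156.3),2:(584.6,47),3:(575.3,-62.2),4:(565.6,-171.7)}
print("t",s["time"],"pos",s["eef_pos"].round(1),"F",s["force"].round(2),"w",round(s["width"],1),"yaw",np.degrees(np.arctan2(R[1,1],R[0,1])).round(2),"q",s["q"].round(2))
for k,c in C.items():
    d=s["eef_pos"][:2]-np.array(c); print(k,"local x,y",(d@X[:2]).round(1),(d@Y[:2]).round(1), "shift to x=-50,z=112:",(R.T@(np.array([*c,112])-50*X-s["eef_pos"])).round(1))
E
python3 rel.py
```

```text
t 0.725 pos [ 425.7 -268.3  194.8] F [ 0.07 -0.47  0.25] w 0.3 yaw -95.07 q [-0.68 -0.02  1.48 -0.    1.68  0.98]
1 local x,y -131.0 -437.6 shift to x=-50,z=112: [  82.8 -437.7  -80.2]
2 local x,y -131.0 -327.9 shift to x=-50,z=112: [  82.8 -328.   -80.4]
3 local x,y -131.2 -218.3 shift to x=-50,z=112: [  82.8 -218.4  -80.8]
4 local x,y -131.0 -108.4 shift to x=-50,z=112: [  82.7 -108.5  -80.8]
```

jog_arm(deltas=[[[0,0,-40,-40,0],[0,0,-80,-81,0],[0,20,-108,-81,0],[0,60,-108,-81,0],[0,76,-108,-81,0]]])

```text
time: 1.35
eef_pos: [513.2, -168.1, 115.9]
tcp_rot: [[-0.005, -0.084, -0.996], [0.002, -0.996, 0.084], [-1.0, -0.002, 0.005]]
force: [-0.5, 0.0, -0.3]
width: -0.2
```

jog_arm(deltas=[[[0,4,0,0,0],[0,7,0,0,0],[0,8,0,0,0],[0,9,0,0,0],[0,9,0,0,0]]])

```text
time: 1.98
eef_pos: [515.0, -169.5, 110.7]
tcp_rot: [[0.001, -0.085, -0.996], [-0.0, -0.996, 0.085], [-1.0, 0.0, -0.001]]
force: [0.3, -0.1, 0.5]
width: -0.4
```

jog_arm(deltas=[[[0,1,0,0,0],[0,2,0,0,0],[0,3,0,0,0],[0,4,0,0,0],[0,4,0,0,0]]])

```text
time: 2.6
eef_pos: [514.8, -169.3, 106.1]
tcp_rot: [[-0.0, -0.085, -0.996], [0.0, -0.996, 0.085], [-1.0, -0.0, 0.0]]
force: [-0.5, -0.4, 0.7]
width: -0.4
```

jog_arm(deltas=[[[0,1,0,0,0],[0,2,0,0,0],[0,2,0,0,0]]])

```text
time: 2.98
eef_pos: [514.8, -169.3, 104.1]
tcp_rot: [[-0.0, -0.085, -0.996], [0.0, -0.996, 0.085], [-1.0, 0.0, 0.0]]
force: [-0.4, -0.4, 0.3]
width: -0.0
```

jog_arm(deltas=[[[0,1,0,0,0],[0,1,0,0,0]]])

```text
time: 3.22
eef_pos: [514.8, -169.3, 103.1]
tcp_rot: [[-0.0, -0.085, -0.996], [0.0, -0.996, 0.085], [-1.0, 0.0, 0.0]]
force: [-0.7, -1.2, 0.3]
width: -0.0
```

jog_arm(deltas=[[[0,1,0,0,0],[0,1,0,0,0]]])

```text
time: 3.48
eef_pos: [514.8, -169.3, 102.1]
tcp_rot: [[-0.0, -0.085, -0.996], [-0.0, -0.996, 0.085], [-1.0, 0.0, 0.0]]
force: [0.4, 0.2, -0.1]
width: -0.2
```

jog_arm(deltas=[[[0,1,0,0,0],[0,1,0,0,0]]])

```text
time: 3.72
eef_pos: [514.8, -169.3, 101.1]
tcp_rot: [[-0.0, -0.085, -0.996], [-0.0, -0.996, 0.085], [-1.0, 0.0, 0.0]]
force: [-0.6, 0.7, -0.4]
width: 0.1
```

jog_arm(deltas=[[[0,1,0,0,0],[0,1,0,0,0]]])

```text
time: 3.98
eef_pos: [514.8, -169.3, 100.1]
tcp_rot: [[-0.0, -0.085, -0.996], [0.0, -0.996, 0.085], [-1.0, -0.0, 0.0]]
force: [-0.2, 0.5, 0.5]
width: 0.1
```

```bash
python3 - <<'E'
from workcell import ctrl
import cv2,numpy as np
a=ctrl.snapshot("scene")["color"][100:270,140:360,::-1];b=ctrl.snapshot("wrist")["color"][:,:,::-1]
a=cv2.resize(a,(776,600));cv2.imwrite("pics/s1.png",a);cv2.imwrite("pics/w1.png",b)
E
```

```text
(no output)
```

View pics/s1.png

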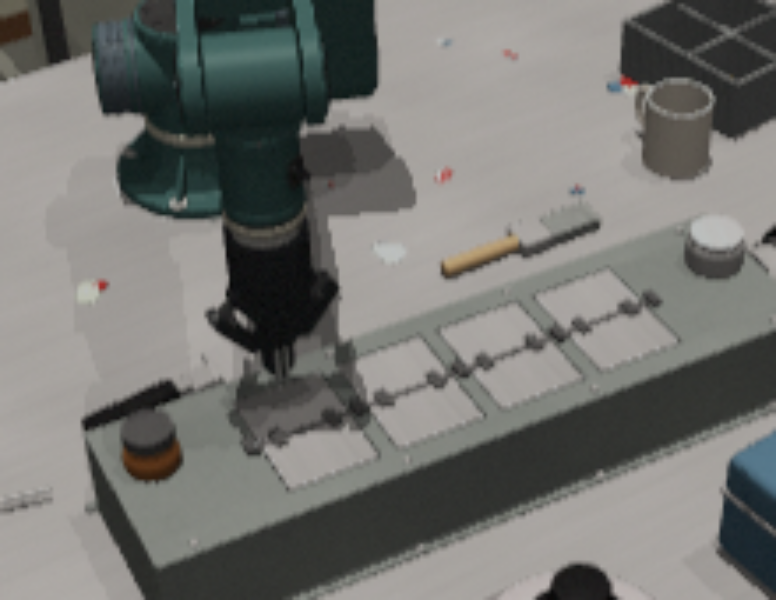

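View pics/w1.png

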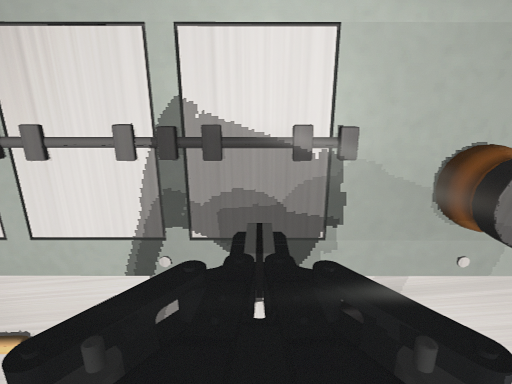

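The fingertips are over the near end of flap 4, at about (260,225) in the wrist view. No tilt shows yet, so I'll keep going down in millimetre steps.

jog_arm(deltas=[[[0,1,0,0,0],[0,1,0,0,0]]])

```text
time: 4.32
eef_pos: [514.8, -169.3, 99.1]
tcp_rot: [[-0.0, -0.085, -0.996], [-0.0, -0.996, 0.085], [-1.0, 0.0, 0.0]]
force: [0.7, 0.6, -0.4]
width: -0.4
```

jog_arm(deltas=[[[0,1,0,0,0],[0,1,0,0,0]]])

```text
time: 4.58
eef_pos: [514.8, -169.3, 98.1]
tcp_rot: [[-0.0, -0.085, -0.996], [-0.0, -0.996, 0.085], [-1.0, 0.0, 0.0]]
force: [-0.9, -0.0, 0.3]
width: 0.2
```

jog_arm(deltas=[[[0,1,0,0,0],[0,1,0,0,0]]])

```text
time: 4.82
eef_pos: [514.8, -169.3, 97.1]
tcp_rot: [[-0.0, -0.085, -0.996], [-0.0, -0.996, 0.085], [-1.0, 0.0, 0.0]]
force: [0.5, -0.1, 0.2]
width: 0.1
```

```bash
python3 - <<'E'
from workcell import ctrl
import cv2,numpy as np
a=ctrl.snapshot("scene")["color"][170:250,180:270,::-1];b=ctrl.snapshot("wrist")["color"][:,:,::-1]
a=cv2.resize(a,(675,600),interpolation=cv2.INTER_CUBIC);cv2.imwrite("pics/s2.png",a);cv2.imwrite("pics/w2.png",b)
E
```

```text
(no output)
```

View pics/s2.png

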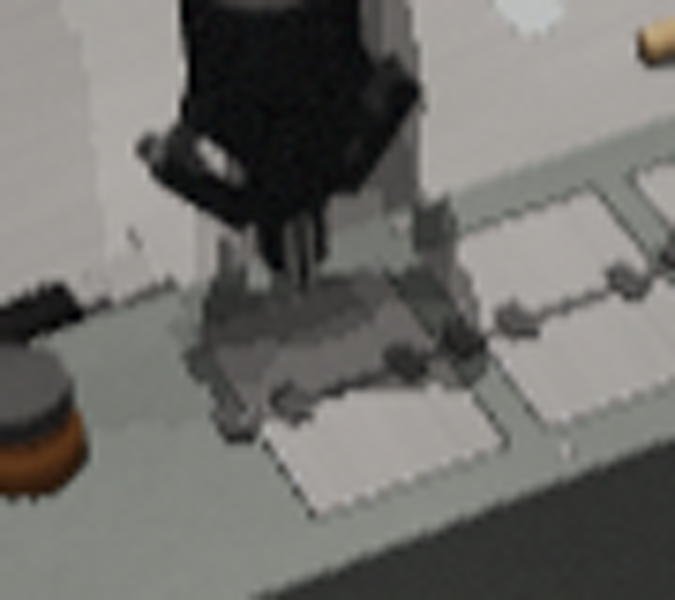

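View pics/w2.png

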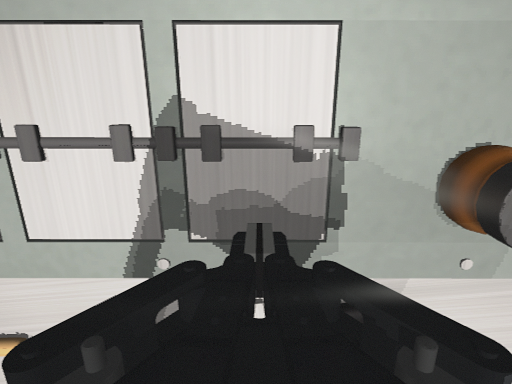

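Flap 4 still looks flat: its corners in the wrist view are at about (173,20), (342,20) and (189,240). I'll use the wrist camera to check the deck height.

```bash
python3 - <<'E'
from h import *
from workcell import ctrl
d=ctrl.snapshot("wrist");np.savez("w2.npz",**d)
print(d["fx"],d["fy"],d["cx"],d["cy"],d["T"].round(3).tolist())
pts=dict(fl=(173,20),fr=(342,20),nl=(189,241),nr=(327,241))
for z in(85,90,95,100,105,110):
    P={k:plane(d,*v,z) for k,v in pts.items()}
    print(z,"wfar",np.linalg.norm(P["fl"]-P["fr"]).round(1),"wnear",np.linalg.norm(P["nl"]-P["nr"]).round(1),"len",np.linalg.norm(P["fl"]-P["nl"]).round(1),np.mean(list(P.values()),axis=0).round(1))
T=np.linalg.inv(d["T"])
for z in (97,107,117):
    p=(T@np.array([514.8,-169.3,z,1]))[:3];print(z,d["cx"]+d["fx"]*p[0]/-p[2],d["cy"]+d["fy"]*p[1]/p[2])
E
python3 rel.py
```

```text
275.3468470010951 275.3468470010951 259.02379615229 189.38030905262792 [[-0.085, 0.959, 0.269, 583.088], [-0.996, -0.082, -0.024, -174.495], [-0.001, -0.27, 0.963, 275.89], [0.0, 0.0, 0.0, 1.0]]
85 wfar 103.8 wnear 104.9 len 148.8 [ 563.3 -171.8   85. ]
90 wfar 101.1 wnear 102.1 len 144.9 [ 563.8 -171.9   90. ]
95 wfar 98.3 wnear 99.4 len 141.0 [ 564.3 -171.9   95. ]
100 wfar 95.6 wnear 96.6 len 137.1 [ 564.8 -172.   100. ]
105 wfar 92.9 wnear 93.9 len 133.2 [ 565.4 -172.1  105. ]
110 wfar 90.2 wnear 91.2 len 129.3 [ 565.9 -172.2  110. ]
97 260.125370237549 214.75807140160205
107 260.17404992781513 220.21644038748298
117 260.2281956915781 226.2877106857326
t 4.975 pos [ 514.9 -169.3   97.2] F [ 0.17 -0.11 -0.57] w -0.0 yaw -94.86 q [-0.42  0.11  1.54 -0.    1.49  1.23]
1 local x,y -50.8 -331.2 shift to x=-50,z=112: [ -14.8 -331.2   -1.4]
2 local x,y -50.8 -221.5 shift to x=-50,z=112: [ -14.8 -221.5   -1.2]
3 local x,y -50.9 -111.9 shift to x=-50,z=112: [ -14.8 -111.9   -1.2]
4 local x,y -50.8 -2.0 shift to x=-50,z=112: [-14.8  -2.   -0.8]
```

```bash
python3 - <<'E'
from h import *
w=np.load("w2.npz");s=np.load("scene0.npz")
for b in((220,208),(220,207),(221,209)):
  for a in ((260,222),(260,224)): print(tri(w,a,s,b).round(1))
c=w["color"][190:290,200:320,::-1];cv2.imwrite("pics/w2z.png",cv2.resize(c,(720,600),interpolation=cv2.INTER_CUBIC))
E
```

```text
[ 524.5 -170.1  134. ]
[ 523.  -169.7  132.8]
[ 527.  -170.6  140.5]
[ 525.6 -170.2  139.3]
[ 523.6 -168.4  128.5]
[ 522.1 -168.   127.3]
```

View pics/w2z.png

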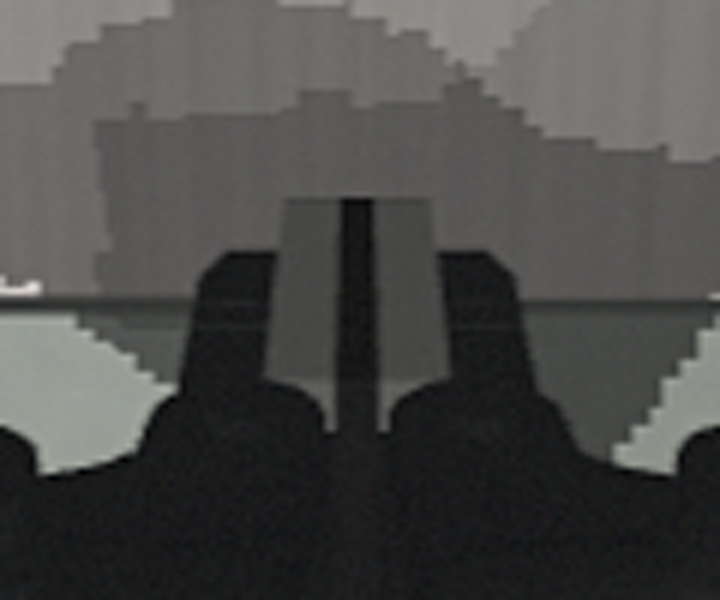

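There is still no force. From two views the visible fingertip edge triangulates well above the deck, at z of about 130, so no contact has been made. I'll keep descending while watching the force.

jog_arm(deltas=[[[0,1,0,0,0],[0,2,0,0,0],[0,2,0,0,0]]])

```text
time: 5.35
eef_pos: [514.7, -169.3, 95.0]
tcp_rot: [[-0.0, -0.085, -0.996], [0.0, -0.996, 0.085], [-1.0, -0.0, 0.0]]
force: [0.0, -0.5, 0.4]
width: 0.4
```

jog_arm(deltas=[[[0,1,0,0,0],[0,2,0,0,0],[0,2,0,0,0]]])

```text
time: 5.72
eef_pos: [514.7, -169.3, 93.1]
tcp_rot: [[-0.0, -0.085, -0.996], [-0.0, -0.996, 0.085], [-1.0, 0.0, 0.0]]
force: [-0.4, 0.2, -0.0]
width: -0.1
```

jog_arm(deltas=[[[0,1,0,0,0],[0,2,0,0,0],[0,2,0,0,0]]])

```text
time: 6.1
eef_pos: [514.8, -169.3, 91.1]
tcp_rot: [[-0.0, -0.085, -0.996], [0.0, -0.996, 0.085], [-1.0, -0.0, 0.0]]
force: [0.2, 0.2, -1.1]
width: 0.1
```

```bash
python3 - <<'E'
from workcell import ctrl
import cv2,numpy as np
a=ctrl.snapshot("scene")["color"][170:250,180:270,::-1]
a=cv2.resize(a,(675,600),interpolation=cv2.INTER_CUBIC);cv2.imwrite("pics/s3.png",a)
E
```

```text
(no output)
```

View pics/s3.png

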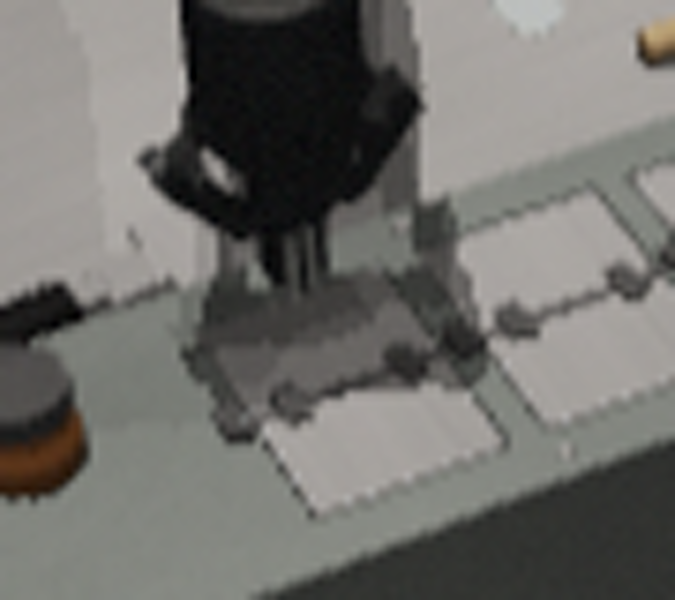

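```bash
python3 - <<'E'
from h import *
s=np.load("scene0.npz");T=np.linalg.inv(s["T"])
for p in ((514.8,-169.3,91),(514.8,-169.3,105),(525,-170.3,105),(525,-170.3,115),(525,-170.3,125),(525,-170.3,135)):
    q=T@np.array([*p,1]);u=s["cx"]-s["fx"]*q[0]/q[2];v=s["cy"]+s["fy"]*q[1]/q[2];print(p,((u-180)*7.5).round(),((v-170)*7.5).round())
E
```

```text
(514.8, -169.3, 91) 298.0 343.0
(514.8, -169.3, 105) 296.0 320.0
(525, -170.3, 105) 305.0 334.0
(525, -170.3, 115) 303.0 317.0
(525, -170.3, 125) 302.0 301.0
(525, -170.3, 135) 300.0 284.0
```

The scene view puts the fingertip bottom at about (302,300) in the crop, which is 10 to 20 mm above the deck. The real fingers therefore end short of the reported TCP, so I'll keep going down carefully.

jog_arm(deltas=[[[0,2,0,0,0],[0,3,0,0,0],[0,3,0,0,0]]])

```text
time: 6.52
eef_pos: [514.7, -169.3, 88.0]
tcp_rot: [[-0.0, -0.085, -0.996], [0.0, -0.996, 0.085], [-1.0, -0.0, 0.0]]
force: [0.4, -0.4, -0.7]
width: 0.4
```

jog_arm(deltas=[[[0,1,0,0,0],[0,2,0,0,0],[0,2,0,0,0]]])

```text
time: 6.9
eef_pos: [514.8, -169.3, 86.1]
tcp_rot: [[-0.0, -0.085, -0.996], [0.0, -0.996, 0.085], [-1.0, 0.0, 0.0]]
force: [-0.2, 0.1, -0.1]
width: 0.3
```

jog_arm(deltas=[[[0,1,0,0,0],[0,1,0,0,0]]])

```text
time: 7.15
eef_pos: [514.8, -169.3, 85.1]
tcp_rot: [[-0.0, -0.085, -0.996], [-0.0, -0.996, 0.085], [-1.0, 0.0, 0.0]]
force: [0.2, -0.4, -0.3]
width: 0.2
```

jog_arm(deltas=[[[0,1,0,0,0],[0,1,0,0,0]]])

```text
time: 7.4
eef_pos: [514.8, -169.3, 84.1]
tcp_rot: [[-0.0, -0.085, -0.996], [-0.0, -0.996, 0.085], [-1.0, 0.0, 0.0]]
force: [-0.7, -0.1, 0.2]
width: 0.3
```

```bash
python3 - <<'E'
from workcell import ctrl
import cv2,numpy as np
a=ctrl.snapshot("scene")["color"][170:250,180:270,::-1]
a=cv2.resize(a,(675,600),interpolation=cv2.INTER_CUBIC);cv2.imwrite("pics/s4.png",a)
b=ctrl.snapshot("wrist")["color"][:,:,::-1];cv2.imwrite("pics/w4.png",b)
E
```

```text
(no output)
```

View pics/s4.png

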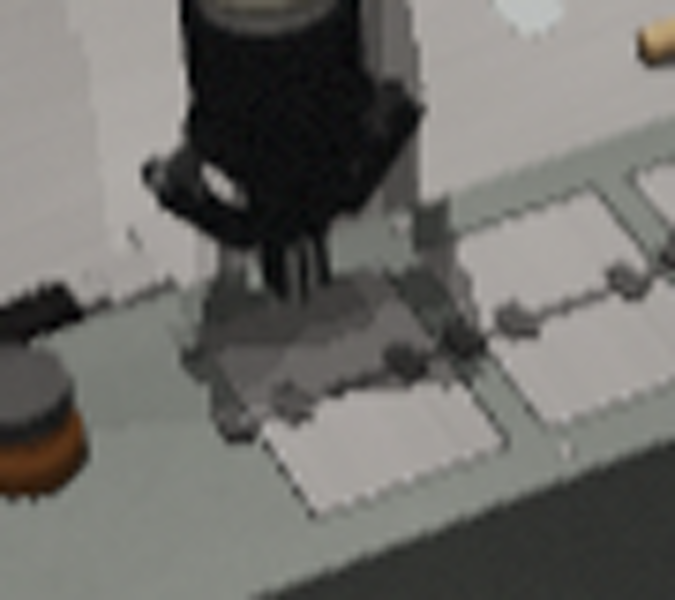

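View pics/w4.png

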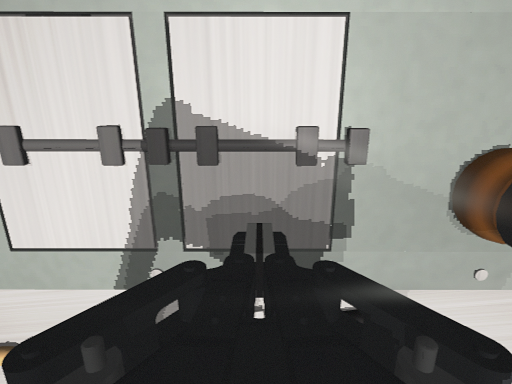

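The flap is still flat and untouched. The tip bottom is at about (302,305) in the crop, with an estimated 8 to 16 mm left to go.

jog_arm(deltas=[[[0,2,0,0,0],[0,3,0,0,0],[0,3,0,0,0]]])

```text
time: 7.88
eef_pos: [514.7, -169.3, 81.0]
tcp_rot: [[-0.0, -0.085, -0.996], [0.0, -0.996, 0.085], [-1.0, -0.0, 0.0]]
force: [-0.3, -0.2, -0.1]
width: -0.1
```

jog_arm(deltas=[[[0,1,0,0,0],[0,2,0,0,0],[0,2,0,0,0]]])

```text
time: 8.25
eef_pos: [514.8, -169.3, 79.1]
tcp_rot: [[-0.0, -0.085, -0.996], [0.0, -0.996, 0.085], [-1.0, 0.0, 0.0]]
force: [-0.4, 0.7, 0.3]
width: -0.0
```

jog_arm(deltas=[[[0,1,0,0,0],[0,2,0,0,0],[0,2,0,0,0]]])

```text
time: 8.62
eef_pos: [514.8, -169.3, 77.1]
tcp_rot: [[-0.0, -0.085, -0.996], [0.0, -0.996, 0.085], [-1.0, 0.0, 0.0]]
force: [0.4, 0.3, 0.7]
width: 0.1
```

jog_arm(deltas=[[[0,1,0,0,0],[0,1,0,0,0]]])

```text
time: 8.88
eef_pos: [514.8, -169.3, 76.1]
tcp_rot: [[-0.0, -0.085, -0.996], [-0.0, -0.996, 0.085], [-1.0, 0.0, 0.0]]
force: [0.1, 0.6, -0.1]
width: 0.4
```

jog_arm(deltas=[[[0,1,0,0,0],[0,1,0,0,0]]])

```text
time: 9.12
eef_pos: [514.8, -169.3, 75.1]
tcp_rot: [[-0.0, -0.085, -0.996], [0.0, -0.996, 0.085], [-1.0, 0.0, 0.0]]
force: [0.3, -0.7, -0.8]
width: -0.3
```

jog_arm(deltas=[[[0,1,0,0,0],[0,1,0,0,0]]])

```text
time: 9.38
eef_pos: [514.8, -169.3, 74.1]
tcp_rot: [[-0.0, -0.085, -0.996], [0.0, -0.996, 0.085], [-1.0, -0.0, 0.0]]
force: [0.3, 0.1, 0.2]
width: -0.1
```

jog_arm(deltas=[[[0,1,0,0,0],[0,1,0,0,0]]])

```text
time: 9.62
eef_pos: [514.8, -169.3, 73.1]
tcp_rot: [[-0.0, -0.085, -0.996], [-0.0, -0.996, 0.085], [-1.0, 0.0, 0.0]]
force: [-0.1, -0.4, 0.4]
width: -0.2
```

jog_arm(deltas=[[[0,1,0,0,0],[0,1,0,0,0]]])

```text
time: 9.88
eef_pos: [514.8, -169.3, 72.1]
tcp_rot: [[-0.0, -0.085, -0.996], [-0.0, -0.996, 0.085], [-1.0, 0.0, 0.0]]
force: [-0.0, 0.1, 0.2]
width: -0.1
```

jog_arm(deltas=[[[0,1,0,0,0],[0,1,0,0,0]]])

```text
time: 10.12
eef_pos: [514.8, -169.3, 71.1]
tcp_rot: [[-0.0, -0.085, -0.996], [0.0, -0.996, 0.085], [-1.0, -0.0, 0.0]]
force: [-1.1, 0.0, -0.3]
width: -0.0
```

```bash
python3 - <<'E'
from workcell import ctrl
import cv2,numpy as np
a=ctrl.snapshot("scene")["color"][170:250,180:270,::-1]
a=cv2.resize(a,(600,533),interpolation=cv2.INTER_CUBIC);cv2.imwrite("pics/s5.png",a)
E
```

```text
(no output)
```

View pics/s5.png

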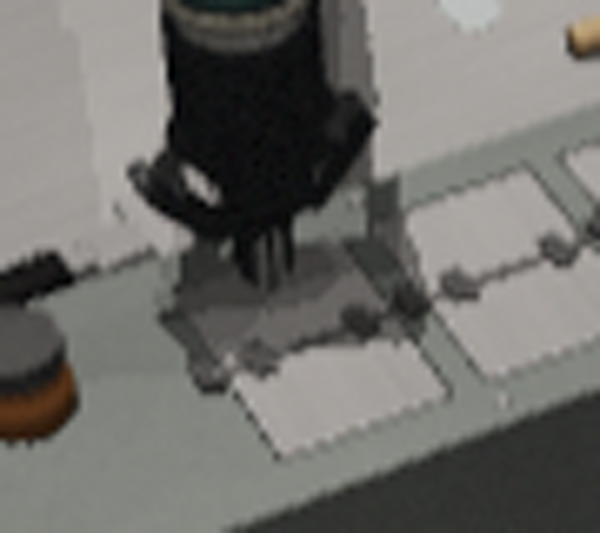

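The tip bottom is now at about (270,290) in the crop, at or within about 4 mm of the plate. I'll go on in 1 mm steps.

jog_arm(deltas=[[[0,1,0,0,0],[0,1,0,0,0]]])

```text
time: 10.42
eef_pos: [514.8, -169.3, 70.1]
tcp_rot: [[-0.0, -0.085, -0.996], [-0.0, -0.996, 0.085], [-1.0, 0.0, 0.0]]
force: [0.2, -0.2, -0.1]
width: 0.1
```

jog_arm(deltas=[[[0,1,0,0,0],[0,1,0,0,0]]])

```text
time: 10.68
eef_pos: [514.8, -169.3, 69.1]
tcp_rot: [[-0.0, -0.085, -0.996], [-0.0, -0.996, 0.085], [-1.0, 0.0, 0.0]]
force: [0.1, 0.6, 0.8]
width: 0.0
```

jog_arm(deltas=[[[0,1,0,0,0],[0,1,0,0,0]]])

```text
time: 10.92
eef_pos: [514.9, -169.3, 68.4]
tcp_rot: [[0.0, -0.085, -0.996], [-0.0, -0.996, 0.085], [-1.0, 0.0, -0.0]]
force: [-0.5, -0.2, 1.8]
width: 0.3
```

jog_arm(deltas=[[[0,1,0,0,0],[0,1,0,0,0]]])

```text
time: 11.18
eef_pos: [514.9, -169.3, 67.3]
tcp_rot: [[0.0, -0.085, -0.996], [-0.0, -0.996, 0.085], [-1.0, 0.0, -0.0]]
force: [0.2, -0.4, 1.6]
width: 0.1
```

Contact came at a reported z of about 69. Force is about 1.7 N.

jog_arm(deltas=[[[0,1,0,0,0],[0,1,0,0,0]]])

```text
time: 11.42
eef_pos: [514.9, -169.3, 66.1]
tcp_rot: [[0.0, -0.085, -0.996], [-0.0, -0.996, 0.085], [-1.0, 0.0, -0.0]]
force: [-0.0, 0.4, 1.2]
width: -0.1
```

jog_arm(deltas=[[[0,1,0,0,0],[0,1,0,0,0]]])

```text
time: 11.68
eef_pos: [514.9, -169.3, 65.1]
tcp_rot: [[0.0, -0.085, -0.996], [-0.0, -0.996, 0.085], [-1.0, 0.0, -0.0]]
force: [0.0, -0.1, 0.8]
width: 0.2
```

jog_arm(deltas=[[[0,1,0,0,0],[0,2,0,0,0],[0,2,0,0,0]]])

```text
time: 12.05
eef_pos: [515.0, -169.3, 63.2]
tcp_rot: [[0.0, -0.085, -0.996], [-0.0, -0.996, 0.085], [-1.0, 0.0, -0.0]]
force: [1.4, -0.1, 1.1]
width: -0.1
```

```bash
python3 - <<'E'
from workcell import ctrl
import cv2,numpy as np
a=ctrl.snapshot("scene")["color"][170:250,180:270,::-1]
a=cv2.resize(a,(600,533),interpolation=cv2.INTER_CUBIC);cv2.imwrite("pics/s6.png",a)
b=ctrl.snapshot("wrist")["color"][:,:,::-1];cv2.imwrite("pics/w6.png",b)
E
```

```text
(no output)
```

View pics/s6.png

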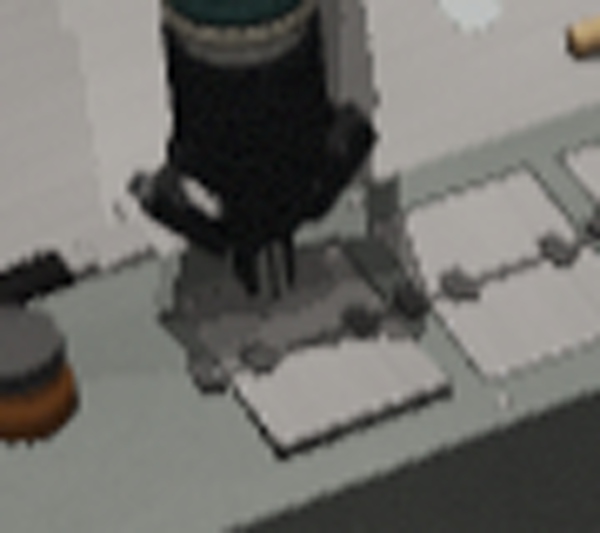

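View pics/w6.png

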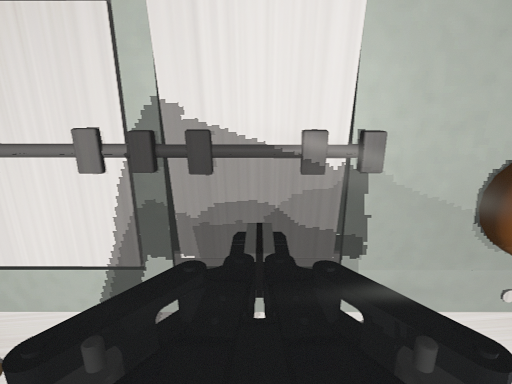

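Flap 4 is the free one. Its far end has visibly lifted: the edge shadow runs (285,450) to (450,390) in the scene crop, and the plate outgrows its neighbour in the wrist view. I'll press the near end further down while moving toward the spindle.

jog_arm(deltas=[[[0,4,0,-3,0],[0,8,0,-6,0],[0,12,0,-9,0],[0,12,0,-9,0]]])

```text
time: 12.65
eef_pos: [524.0, -169.9, 50.3]
tcp_rot: [[-0.0, -0.085, -0.996], [0.0, -0.996, 0.085], [-1.0, -0.0, 0.0]]
force: [0.1, 0.3, -0.5]
width: 0.1
```

jog_arm(deltas=[[[0,4,0,-3,0],[0,8,0,-6,0],[0,8,0,-6,0]]])

```text
time: 13.02
eef_pos: [530.4, -170.5, 42.8]
tcp_rot: [[0.001, -0.085, -0.996], [0.0, -0.996, 0.085], [-1.0, -0.0, -0.001]]
force: [0.6, 0.1, -1.0]
width: 0.2
```

```bash
python3 - <<'E'
from workcell import ctrl
import cv2,numpy as np
d=ctrl.snapshot("scene");np.savez("s7.npz",**d);a=d["color"][150:250,180:300,::-1]
a=cv2.resize(a,(720,600),interpolation=cv2.INTER_CUBIC);cv2.imwrite("pics/s7.png",a)
d=ctrl.snapshot("wrist");np.savez("w7.npz",**d)
b=d["color"][:,:,::-1];cv2.imwrite("pics/w7.png",b)
E
python3 rel.py
```

```text
t 13.125 pos [ 530.4 -170.6   43.2] F [-0.33  0.08 -0.42] w 0.0 yaw -94.86 q [-0.41  0.18  1.57  0.    1.39  1.24]
1 local x,y -35.2 -331.2 shift to x=-50,z=112: [ -68.8 -331.3   14.1]
2 local x,y -35.1 -221.5 shift to x=-50,z=112: [ -68.8 -221.5   14.3]
3 local x,y -35.3 -111.9 shift to x=-50,z=112: [ -68.8 -111.9   14.4]
4 local x,y -35.2 -2.0 shift to x=-50,z=112: [-68.8  -2.   14.8]
```

View pics/s7.png

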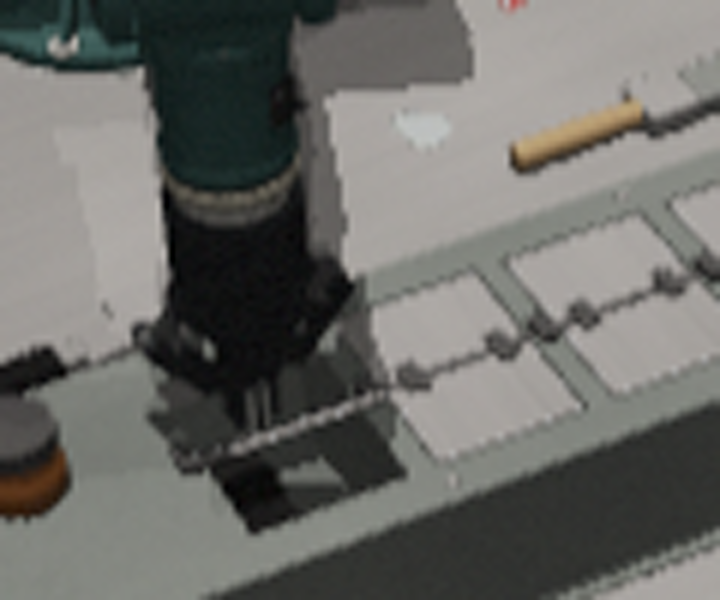

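View pics/w7.png

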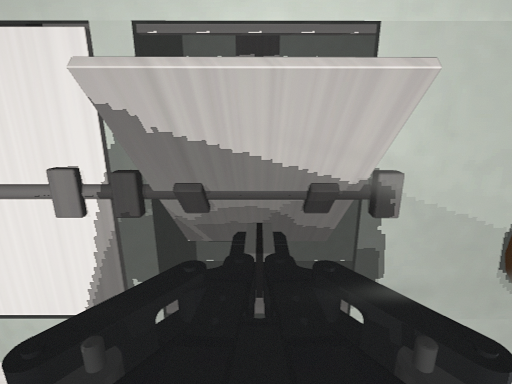

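The flap has tipped to about 45°: it is edge-on in the scene view along (185,462) to (390,385), which happens at about 43°. The force is near zero. I'll push further toward the spindle in small steps.

jog_arm(deltas=[[[0,2,0,-2,0],[0,4,0,-4,0],[0,4,0,-4,0]]])

```text
time: 13.5
eef_pos: [534.2, -171.0, 39.3]
tcp_rot: [[0.001, -0.085, -0.996], [-0.0, -0.996, 0.085], [-1.0, 0.0, -0.001]]
force: [-0.3, -0.1, 0.5]
width: -0.5
```

jog_arm(deltas=[[[0,1,0,-1,0],[0,2,0,-2,0],[0,2,0,-2,0]]])

```text
time: 13.88
eef_pos: [535.8, -171.1, 37.1]
tcp_rot: [[-0.0, -0.085, -0.996], [-0.0, -0.996, 0.085], [-1.0, 0.0, -0.0]]
force: [-0.2, 0.1, 1.8]
width: 0.2
```

```bash
python3 - <<'E'
from workcell import ctrl
import cv2,numpy as np
d=ctrl.snapshot("scene");a=d["color"][150:250,180:300,::-1]
a=cv2.resize(a,(720,600),interpolation=cv2.INTER_CUBIC);cv2.imwrite("pics/s8.png",a)
d=ctrl.snapshot("wrist");np.savez("w8.npz",**d)
b=d["color"][:,:,::-1];cv2.imwrite("pics/w8.png",b)
E
python3 rel.py|head -1
```

```text
t 13.975 pos [ 535.6 -171.    36.9] F [-0.18 -0.57  0.39] w -0.4 yaw -94.86 q [-0.41  0.2   1.57 -0.    1.38  1.25]
```

View pics/s8.png

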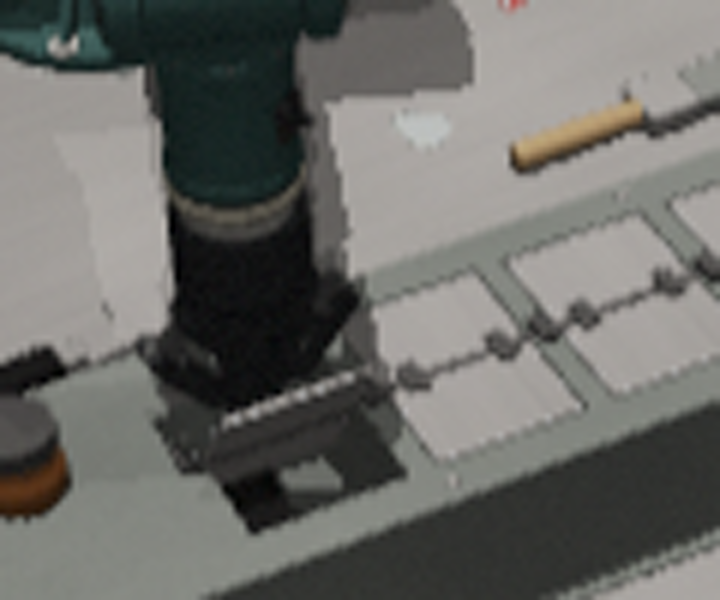

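View pics/w8.png

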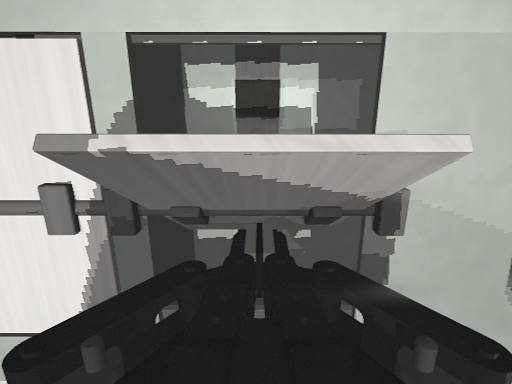

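```bash
cat > ang.py <<'E'
from h import *
def ang(d,l,r):
    T=d["T"];dep=d["fx"]*90/(r[0]-l[0]);u=(l[0]+r[0])/2;v=(l[1]+r[1])/2
    o,k=ray(d,u,v);p=o+k*dep;q=p[:2]-np.array([565.6,-171.7]);x=q@np.array([.99625,-.08657]);z=p[2]-103
    print("end x,z",x.round(1),z.round(1),"angle",np.degrees(np.arctan2(z,x)).round(1),"r",np.hypot(x,z).round(1))
    # by circle: radius 65 about spindle intersect with mid ray
    for t in np.arange(0,90,.5):
        c=np.array([565.6,-171.7,103])+65*np.cos(np.radians(t))*np.array([.99625,-.08657,0])+np.array([0,0,65*np.sin(np.radians(t))])
        w=np.linalg.inv(T)@np.array([*c,1]);vv=d["cy"]+d["fy"]*w[1]/w[2]
        if abs(vv-v)<3: print("  row match",t,round(vv,1))
E
python3 - <<'E'
from ang import *
ang(np.load("w7.npz"),(68,60),(440,60))
ang(np.load("w8.npz"),(34,137),(471,137))
E
```

```text
end x,z 45.3 46.2 angle 45.6 r 64.7
  row match 45.0 57.3
  row match 45.5 58.8
  row match 46.0 60.4
  row match 46.5 61.9
end x,z 33.7 55.1 angle 58.6 r 64.6
  row match 58.5 135.9
  row match 59.0 138.4
```

The wrist view gives 58.6°, with the plate's top edge at row 137 from column 34 to 471. A bit more is needed for margin.

jog_arm(deltas=[[[0,1,0,-1,0],[0,2,0,-2,0],[0,2,0,-2,0]]])

```text
time: 14.35
eef_pos: [537.8, -171.3, 35.1]
tcp_rot: [[-0.0, -0.085, -0.996], [-0.0, -0.996, 0.085], [-1.0, 0.0, 0.0]]
force: [-0.5, 0.1, 1.3]
width: 0.2
```

jog_arm(deltas=[[[0,1,0,-1,0],[0,1,0,-2,0],[0,1,0,-2,0]]])

```text
time: 14.72
eef_pos: [539.5, -171.4, 33.9]
tcp_rot: [[-0.001, -0.085, -0.996], [0.0, -0.996, 0.085], [-1.0, 0.0, 0.001]]
force: [-1.9, 0.4, 0.8]
width: -0.0
```

```bash
python3 - <<'E'
from workcell import ctrl
import cv2,numpy as np
d=ctrl.snapshot("wrist");np.savez("w9.npz",**d)
b=d["color"][:,:,::-1];cv2.imwrite("pics/w9.png",b)
E
python3 rel.py|head -1
```

```text
t 14.775 pos [ 539.5 -171.4   33.9] F [-1.78 -0.19  1.09] w -0.2 yaw -94.86 q [-0.41  0.21  1.56 -0.    1.37  1.25]
```

View pics/w9.png

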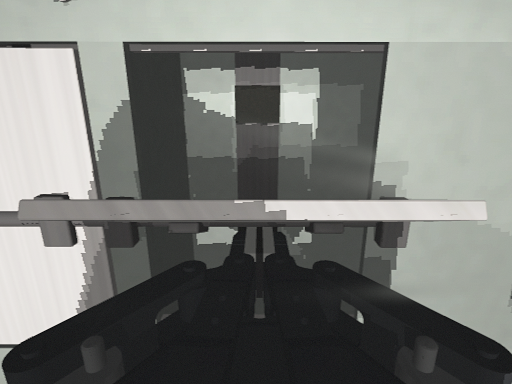

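```bash
python3 - <<'E'
from ang import *
ang(np.load("w9.npz"),(18,202),(486,202))
E
```

```text
end x,z 25.9 59.2 angle 66.4 r 64.6
  row match 66.0 199.4
  row match 66.5 202.3
```

The wrist view now gives 66.4° with a force of 2 N. I'll back off the plate, then lift clear and move away.

jog_arm(deltas=[[[0,0,0,4,0],[0,0,0,9,0],[0,-15,0,9,0],[0,-45,0,9,0],[0,-90,0,9,0]]])

```text
time: 15.4
eef_pos: [530.0, -170.3, 124.8]
tcp_rot: [[-0.002, -0.085, -0.996], [0.001, -0.996, 0.085], [-1.0, -0.001, 0.002]]
force: [0.3, -0.3, 0.3]
width: -0.2
```

jog_arm(deltas=[[[0,-50,0,20,0],[0,-90,0,60,0],[0,-110,0,115,0],[0,-120,0,170,0],[0,-120,0,170,0]]])

```text
time: 16.02
eef_pos: [360.0, -156.3, 247.7]
tcp_rot: [[0.006, -0.087, -0.996], [-0.004, -0.996, 0.087], [-1.0, 0.004, -0.007]]
force: [0.5, -0.3, 0.8]
width: 0.1
```

```bash
python3 - <<'E'
from workcell import ctrl
import cv2,numpy as np
for n in("scene","top","wrist"):
    d=ctrl.snapshot(n);np.savez(f"{n}9.npz",**d)
    b=d["color"][:,:,::-1]
    if n=="scene": b=cv2.resize(b[110:290,130:380],(800,576),interpolation=cv2.INTER_CUBIC)
    cv2.imwrite(f"pics/{n}9.png",b)
E
python3 rel.py|head -1
```

```text
t 16.175 pos [ 362.  -156.4  244.7] F [ 0.71 -0.11  0.2 ] w 0.1 yaw -94.86 q [-0.55 -0.27  1.6   0.    1.81  1.1 ]
```

View pics/scene9.png

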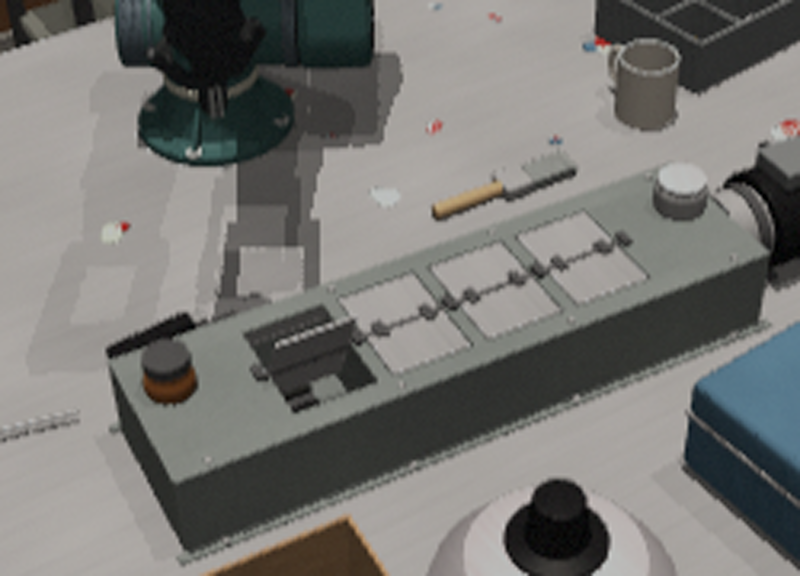

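View pics/wrist9.png

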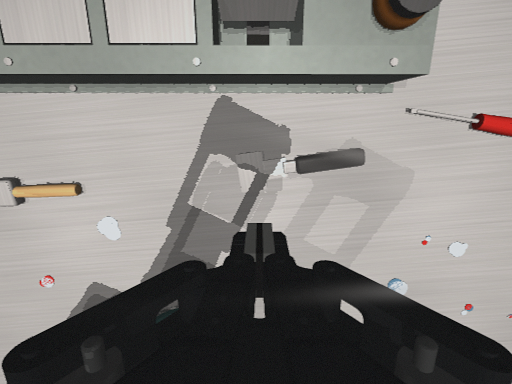

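View pics/top9.png

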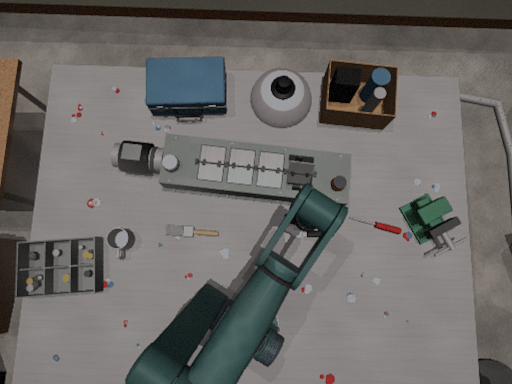

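Flap 4 stands open by itself, with its top edge from (277,345) to (352,318) in the scene crop. Flaps 1 to 3 are flat and the bystanders are unmoved. I'll make one last angle check, then hand in.

```bash
python3 - <<'E'
from h import *
d=np.load("scene9.npz");T=np.linalg.inv(d["T"])
print("seen",130+314.5*.3125,110+331.5*.3125)
for t in (45,50,55,60,65,70,75):
    c=np.array([565.6,-171.7,103])+65*np.cos(np.radians(t))*np.array([.99625,-.08657,0])+np.array([0,0,65*np.sin(np.radians(t))])
    w=T@np.array([*c,1]);print(t,(d["cx"]-d["fx"]*w[0]/w[2]).round(1),(d["cy"]+d["fy"]*w[1]/w[2]).round(1))
from workcell import ctrl
s=ctrl.read_state();print(np.abs(s["joint_velocities"]).max())
E
```

```text
seen 228.28125 213.59375
45 231.6 220.6
50 230.9 218.9
55 230.3 217.3
60 229.6 215.7
65 228.9 214.1
70 228.1 212.6
75 227.4 211.2
0.034405440973670695
```

Both views put the flap at about 66°, so I'm handing in.

```bash
python3 -c "
from workcell import ctrl
print(ctrl.sign_off())"
```

```text
the job is handed in; nothing more can be done
None
```

The job is handed in: the free flap was the rightmost one, flap 4, and it now stands open on its own at about 66°, with its near end down. I pressed it first and it tipped at about 1.7 N, so I never touched the other three. I then pushed its near end down and in toward the spindle, backed off, lifted clear and moved away.

**Last checks:**
- **Angle:** The wrist camera gave 66.4° while the fingers were still in contact. After I withdrew, the scene camera gave about 66°, though at roughly 3° per pixel that is a coarse check.
- **Surroundings:** Flaps 1 to 3 look flat and the bystanders look unmoved in the final pictures. I judged this by eye.
- **Forces and time:** Reported forces stayed within about 2 N. The job took about 16 s.

**One disagreement:** The fingertips touched the deck-level plate when the reported TCP height was about 69 mm, not 105 mm. The real finger ends are therefore about 36 mm short of the reported TCP. Images from two views agreed with this, so I worked from measured contact instead.

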